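# Check the sample jar's lid and tally it

## Robot

A 6-joint arm with a two-finger parallel gripper is mounted at the origin on a cart in front of the work surface, level with it; the furniture and walls round the work are solid. World frame = base frame: x ahead of the robot, y to its left, z up, the work surface at z = 0. Lengths are in mm, angles in rad, forces in N, time in s.
With the tool pointing down it reaches from about 350 to 775 mm from the base axis. Payload 7.3 kg.
Tool frame: the origin (TCP) lies midway between the tips of the shut fingers; the grasp point (between the pads) lies 19 mm behind it; z points along the fingers, y is the line along which they close (so a half turn about z gives the same grasp; the last joint's range is limited). The gripper opens to 92 mm and grips with 3 to 60 N. Pads are 19 mm wide; open, the fingers measure 130 mm over their backs; the gripper's body (75 mm by 190 mm) begins 47 mm behind the grasp point.
Start: joints at [1.066, 0.342, 1.524, -0, 1.275, -0.146], TCP at [184.341, 491.593, 226.741] pointing down, gripper open.
Joint ranges: [-2.53, 2.53], [-0.77, 2.02], [0.04, 2.7], [-1, 4.14], [0.28, 2.66], [-3.11, 3.11]. Speed limits (rad/s): [2.57, 2.57, 3.14, 3.14, 3.14, 3.14].

## Interface

Orientations are given as [roll, pitch, yaw] about the fixed x, y, z axes, in that order (R = Rz(yaw) Ry(pitch) Rx(roll)).
In Python, from plant import bot gives the robot as it stands.
- The arm moves only by the tool jog_arm, never from a script. Its arguments are lists of equal length, an entry for each row: "dp": the shift along the tool's x, y, z in m, a list of three; "twist": the turn about the tool's z in degrees. A call has 1 to 10 rows; each row shifts and turns the commanded pose from where the row before left it, along the tool's axes as they then stand; what a row does not reach is not made up. A row lasts 1/8 s, in which the tool goes at most 62.5 mm and 10.7 degrees, less where a joint would pass 70% of its speed; a pose out of reach is approached as far as the arm can. A call is refused whole if a number of a shift passes 0.0625 or a number of a turn 10.7, either way. A call with a gripper value outside its range is refused whole. "jaw" is the finger opening in m, from 0 to 0.0918, set as the call begins (left out, the last holds). The fingers move at their own pace and stop on an object; the grip force is fixed at half the most. Time passes only in rows, so rows that do not move let the fingers close. It gives the time, the measured TCP pose, the force, the opening and the grip force at its end, in the units of the state.
- bot.get_obs(): the state, without advancing time (a new reading comes with each control period).
- bot.capture(name): name is "scene" or "top" or "wrist"; returns the picture (420x560x3 uint8, blue, green, red); there is no depth.
- bot.camera_params(name): a dict with "fx", "fy", "cx", "cy" (pixels), "R" (3x3) and "t" (3): a world point X has camera coordinates R X + t. Camera axes: x right, y down, z forward; pixel columns grow to the right and rows downward; lengths in mm; the calibration is good to about 2 mm. A picture is of the moment at which its call begins: read the wrist's pose just before it. camera_params takes no time and is no camera call; for the wrist camera it gives the pose at the moment of the call.
- bot.close_job(): hands the job in; it is judged then, once.
Trained networks look in the newest picture that a camera, given by its name, has taken for a name from the list of things; names that differ only in an ending like _2 or _b are one class to them, and where a whole thing is asked for, a point or a joint stands for the part that bears it (a point fixed in the world has none). Each returns a list of dicts, best first, with "confidence" (0 to 1); they miss things now and then, are a little off and sometimes report something else, mostly with a low value. They report only what shows in the picture. A call takes as long as a camera call. They do not tell look-alikes from the thing itself.
- bot.find_in(camera, label): "bbox" ([centre column, centre row, width, height] in pixels, round what is visible of it).
- bot.masks_of(camera, label): "pixels" (420x560 bool, what is visible of it) and "bbox" ([centre column, centre row, width, height] in pixels, round what is visible of it).
The state is a dict: "time": time; "joint_positions": joint angles; "dq": joint speeds; "tau": joint torques, N m; "tool_pos": TCP position; "tcp_rot": TCP orientation; "contact_force": force on the tool from outside, world axes, zero at the start; "moment": the same for the moment, N m; "grip_width": finger opening in mm; "finger_force": force on a finger pad.
Only numpy, scipy, OpenCV 4.12 (cv2) and the standard library are available. Lean on these libraries where they do the work, as an engineer would, in place of code of your own. Each camera call takes 0.05 s, during which the arm holds its last target. There are 200 camera calls.

## Task

With the fingertips closed, press lightly from above on the middle of the lid of the jar that stands on the round wooden stand, to check its seal, and rest there for about half a second. Then press the large key of the tally counter fully down with the fingertips to count the check, let it come up again, and draw clear. Do not grip, shift or lift the sample jar, do not touch the other three loose jars, and leave the counter's small key alone.

Things in the scene. Friction and masses are not known exactly. Their poses are not given: they have to be found in the camera images.
- stand: plain round wooden disc, 112 mm diameter, 10 mm thick, fixed flat on the table; origin at the centre of its underside, z up. The only disc of its kind; the jar to be checked stands on it, within a few mm of its centre
- sample_jar: the jar to be checked: a closed, full glass jar with a silver-rimmed lid with a black top, 68 mm diameter, 112 mm high, about 0.46 kg, loose, standing upright on the stand. Origin at the centre of its underside, z up; it looks like the others and is known by the stand under it
- sample_lid (a point): middle of the top of the sample jar's lid, 112 mm above the jar's underside (122 mm above the table); the lid top is flat, rigid and 64 mm in diameter (it does not give: come down on it slowly, as even a brief knock above 45 N counts as too hard; a few N are enough)
- other_jar_1: one of the three other loose jars: a closed, full glass jar with a silver-rimmed lid with a black top, 68 mm diameter, 112 mm high, about 0.46 kg, loose, standing upright on the table itself, at least 110 mm from the next jar, centre to centre; origin at the centre of its underside, z up. To be left alone
- other_jar_2: one of the three other loose jars: a closed, full glass jar with a silver-rimmed lid with a black top, 68 mm diameter, 112 mm high, about 0.46 kg, loose, standing upright on the table itself, at least 110 mm from the next jar, centre to centre; origin at the centre of its underside, z up. To be left alone
- other_jar_3: one of the three other loose jars: a closed, full glass jar with a silver-rimmed lid with a black top, 68 mm diameter, 112 mm high, about 0.46 kg, loose, standing upright on the table itself, at least 110 mm from the next jar, centre to centre; origin at the centre of its underside, z up. To be left alone
- counter: tally counter: a low grey housing, 85 mm (its x) by 150 mm (its y) by 30 mm high, fixed to the table; origin at the centre of its underside. Two round grey keys on its top on the robot's side: the large one towards its +y end, the small one towards its -y end, 85 mm apart; blank white number wheels in a dark window behind them. It may stand turned by up to 0.4 rad
- count_key_top (a point): middle of the top face of the large key (36 mm diameter) when it is up, 52 mm above the table; it is pressed straight down
- count_key (a joint): travel of the large key in m: 0 up, 0.006 fully down; a spring brings it back; fully down takes about 4 N
- reset_key_top (a point): middle of the top face of the small key (16 mm diameter), same height; to be left alone
- reset_key (a joint): travel of the small key in m: 0 up, 0.006 fully down, same spring
Not all that is in view belongs to the job. What is shaped like the sample_jar but blue is not meant.

How it is judged:
By the outcome, as a careful person would: the job done as asked, in the order asked, and still so for the second after the job is handed in, with the robot touching nothing.
It also fails if it takes over 42 s, if anything falls off the work surface, if the arm or the gripper's body presses on something with over 40 N, if the wrist force passes 120 N, or if a joint passes its speed limit or range.

## Working session

There is one attempt and no reset: what is moved stays moved. The work goes in short steps, Python scripts to look and compute and a tool call to move; the robot and the scene stay as the last step left them, time stands still between calls to the robot, and variables do not carry over. Pictures are saved under pics/ and viewed, at most 10 in all, crops included, and the job is handed in when it is done.

Besides the shell and the picture viewer there is one more tool, called after ">>>" as name([rows], argument=value, ...), one row to a line, values as JSON. jog_arm: Moves the arm, as the interface text tells. Its arguments: {"type":"object","properties":{"dp":{"type":"array"},"twist":{"type":"array"},"jaw":{"type":"number"}},"required":["dp","twist"]}

```bash
mkdir -p pics
python3 - <<'E'
from plant import bot
import cv2,numpy as np
o=bot.get_obs();print(o['tool_pos'],o['tcp_rot'],o['time'])
for c in('top','scene'):
    im=bot.capture(c);cv2.imwrite(f'pics/{c}0.png',im)
    p=bot.camera_params(c);print(c,p)
    for l in('stand','sample_jar','counter','count_key_top','reset_key_top'):
        print(l,[(np.round(d['bbox']).tolist(),round(d['confidence'],2)) for d in bot.find_in(c,l)])
E
```

```text
[184.14677552 491.20080893 226.0506996 ] [-3.14005015e+00 -1.99058259e-04  2.78276044e+00] 0.0
top {'fx': 407.355633958609, 'fy': 407.355633958609, 'cx': 277.46889150757795, 'cy': 209.29905948549583, 'R': array([[ 0.02430958, -0.99959157, -0.01502443],
       [-0.99718707, -0.02317974, -0.07127869],
       [ 0.07090131,  0.01671492, -0.99734328]]), 't': array([ -38.81891128,  535.09308346, 1217.17113211])}
stand [([191.0, 194.0, 37.0, 38.0], 0.88)]
sample_jar [([139.0, 194.0, 38.0, 27.0], 0.93), ([187.0, 188.0, 27.0, 27.0], 0.77)]
counter [([382.0, 229.0, 11.0, 14.0], 0.69), ([394.0, 228.0, 53.0, 36.0], 0.64), ([186.0, 189.0, 28.0, 29.0], 0.56)]
count_key_top [([380.0, 230.0, 10.0, 11.0], 0.55)]
reset_key_top []
scene {'fx': 466.7294516001288, 'fy': 466.7294516001288, 'cx': 276.9238290286114, 'cy': 218.44900719495564, 'R': array([[ 0.86807959, -0.49621218, -0.01453638],
       [-0.33991814, -0.57280634, -0.74588776],
       [ 0.36179206,  0.65243112, -0.66591301]]), 't': array([-493.502049  ,  242.04408815, 1458.17031597])}
stand []
sample_jar [([250.0, 182.0, 22.0, 34.0], 0.88), ([228.0, 165.0, 16.0, 30.0], 0.64)]
counter [([317.0, 314.0, 47.0, 49.0], 0.73), ([248.0, 182.0, 18.0, 32.0], 0.37)]
count_key_top [([307.0, 299.0, 9.0, 10.0], 0.44)]
reset_key_top []
```

Run:
```python
import cv2
a=cv2.imread('pics/top0.png');cv2.imwrite('pics/topc.png',cv2.resize(a[130:280,90:430],None,fx=2.35,fy=2.35,interpolation=cv2.INTER_CUBIC))
```

```text
(no output)
```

View pics/topc.png

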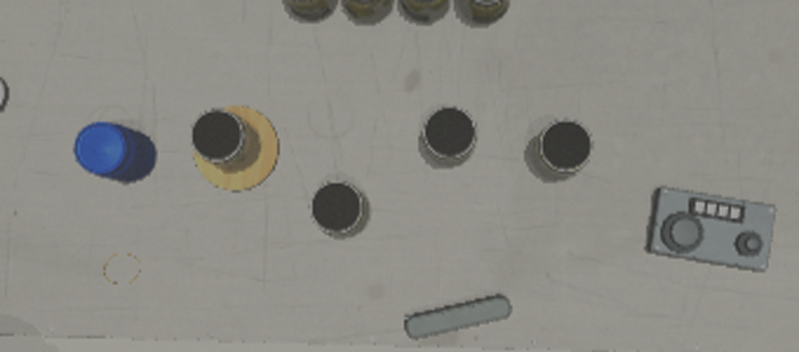

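View pics/scene0.png

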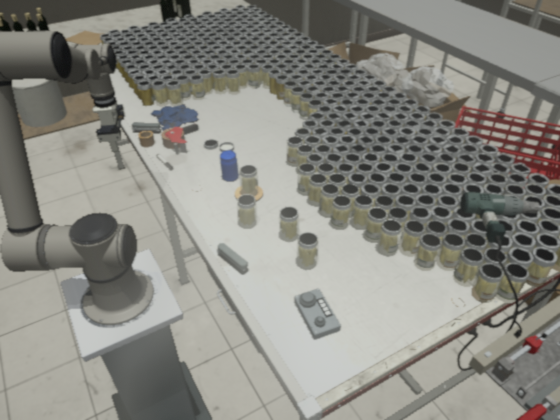

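The top view shows the lid on the wooden stand at about (183,188). Look-alikes are the jars at (233,218), (281,187) and (330,192), plus the blue one at (134,193). I choose the one with the disc under it. The counter's large key is at (381,228) and the small key at (408,233).

```bash
cat > h.py <<'E'
from plant import bot
import cv2,numpy as np
def ray(c,px,z,p=None):
    p=p or bot.camera_params(c)
    d=p['R'].T@np.array([(px[0]-p['cx'])/p['fx'],(px[1]-p['cy'])/p['fy'],1]);o=-p['R'].T@p['t']
    return o+d*(z-o[2])/d[2]
E
python3 - <<'E'
from h import *
f=lambda u,v:(90+u/2.35,130+v/2.35)
for n,u,v,z in(('lid',218,136,122),('stand',236,148,10),('j1',337,208,112),('j2',449,133,112),('j3',566,146,112),('blue',102,149,112),('key',683,231,52),('small',748,243,52)):
    print(n,ray('top',f(u,v),z).round(1))
for n,px,z in(('lid',(249,172),122),('key',(307.5,298),52)):print('scene',n,ray('scene',px,z).round(1))
a=cv2.imread('pics/top0.png');cv2.imwrite('pics/close.png',cv2.resize(a[160:225,150:230],None,fx=6,fy=6,interpolation=cv2.INTER_CUBIC))
E
```

```text
lid [582.5 238.8 122. ]
stand [580.6 242.9  10. ]
j1 [500.5  95.3 112. ]
j2 [593.5 -36.2 112. ]
j3 [ 581.  -176.3  112. ]
blue [564.8 380.8 112. ]
key [ 484.7 -330.4   52. ]
small [ 471.7 -411.1   52. ]
scene lid [577.9 221.4 122. ]
scene key [ 479.4 -339.    52. ]
```

View pics/close.png

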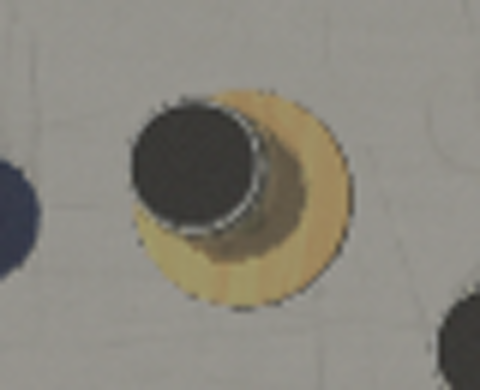

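The close crop shows the lid centre at (182.5,187.5), with the wooden disc plainly under this jar. Now I move over it.

>>> jog_arm([
  [-0.03,-0.006,0],
  [-0.054,-0.011,0],
  [-0.054,-0.011,0],
  [-0.054,-0.011,0],
  [-0.054,-0.011,0],
  [-0.054,-0.011,0],
  [-0.054,-0.011,0],
  [-0.054,-0.011,0],
  [-0.034,-0.008,0],
  [-0.02,-0.004,0],
], twist=[0,0,0,0,0,0,0,0,0,0], jaw=0)

```text
time: 1.85
tool_pos: [585.0, 238.8, 226.3]
tcp_rot: [-3.141, -0.0, 2.781]
contact_force: [-0.5, 0.2, -0.9]
grip_width: 0.6
finger_force: 0.0
```

Run:
```python
from h import *
im=bot.capture('wrist');cv2.imwrite('pics/w1.png',im)
o=bot.get_obs();print(o['tool_pos'],o['tcp_rot'],o['time'],o['grip_width'],o['contact_force'])
p=bot.camera_params('wrist');print(p, (-p['R'].T@p['t']))
for l in('stand','sample_jar'):
  for d in bot.masks_of('wrist',l):
    b=d['bbox'];print(l,np.round(b),round(d['confidence'],2),ray('wrist',b[:2],10 if l=='stand' else 122).round(1))
def pr(X):
    q=p['R']@np.array(X)+p['t'];return (p['fx']*q[0]/q[2]+p['cx'],p['fy']*q[1]/q[2]+p['cy'])
print(pr([583,240,122]),pr([582,242,10]))
```

```text
[586.47600266 237.70187861 226.10030211] [-3.14109262e+00  1.16747390e-03  2.78000765e+00] 1.9 0.40546632226846474 [-0.19454831 -1.26038544 -0.71979861]
{'fx': 360.4838693368317, 'fy': 360.4838693368317, 'cx': 285.1366477416729, 'cy': 213.57401961143003, 'R': array([[ 0.3542976 ,  0.93513071, -0.00194101],
       [ 0.89877452, -0.33994853,  0.27683814],
       [ 0.25822   , -0.09982761, -0.9609146 ]]), 't': array([-430.97986031, -480.99467865,  261.31369759])} [517.52446926 265.59539003 383.4212852 ]
stand [290. 166. 106.  80.] 0.69 [570.1 251.4  10. ]
sample_jar [444. 116. 132.  89.] 0.93 [557.7 369.8 122. ]
(np.float64(284.830601899968), np.float64(207.15117723352344)) (np.float64(286.57118305357864), np.float64(177.88433235419916))
```

View pics/w1.png

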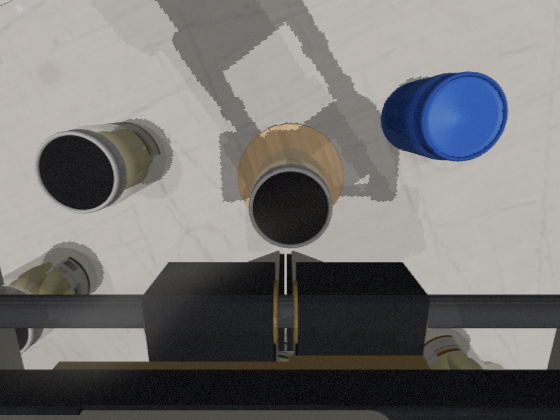

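The wrist view shows the lid centre at (290,206), which puts it at about (584,243), with the wooden disc behind it and the blue jar at (465,115). I'll correct the position and come down.

>>> jog_arm([
  [0.003,0.004,0.015],
  [0,0,0.025],
  [0,0,0.025],
  [0,0,0.015],
  [0,0,0.01],
  [0,0,0.004],
  [0,0,0],
], twist=[0,0,0,0,0,0,0])

```text
time: 2.88
tool_pos: [582.3, 245.3, 133.0]
tcp_rot: [3.141, 0.0, 2.783]
contact_force: [0.0, -0.4, 0.1]
grip_width: 0.3
finger_force: 0.0
```

>>> jog_arm([
  [0,0,0.002],
  [0,0,0.002],
  [0,0,0.0015],
  [0,0,0.001],
  [0,0,0.001],
  [0,0,0.001],
  [0,0,0],
], twist=[0,0,0,0,0,0,0])

```text
time: 3.75
tool_pos: [582.1, 245.2, 124.2]
tcp_rot: [-3.142, -0.0, 2.783]
contact_force: [-0.5, -0.2, 0.2]
grip_width: 0.6
finger_force: 0.0
```

>>> jog_arm([
  [0,0,0.0005],
  [0,0,0.0005],
  [0,0,0.0005],
  [0,0,0],
], twist=[0,0,0,0])

```text
time: 4.25
tool_pos: [582.2, 245.2, 122.7]
tcp_rot: [3.142, -0.0, 2.783]
contact_force: [0.1, -0.2, 0.7]
grip_width: 0.4
finger_force: 0.0
```

>>> jog_arm([
  [0,0,0.0004],
  [0,0,0.0004],
  [0,0,0],
], twist=[0,0,0])

```text
time: 4.62
tool_pos: [582.2, 245.2, 122.0]
tcp_rot: [3.141, 0.0, 2.783]
contact_force: [-0.6, 0.6, 0.7]
grip_width: 0.0
finger_force: 0.4
```

>>> jog_arm([
  [0,0,0.0003],
  [0,0,0.0003],
  [0,0,0],
], twist=[0,0,0])

```text
time: 5.0
tool_pos: [582.4, 245.3, 122.0]
tcp_rot: [3.141, 0.001, 2.783]
contact_force: [-1.0, -0.1, 6.1]
grip_width: 0.5
finger_force: 2.7
```

Contact at 6 N. I'll rest there, then lift straight off.

>>> jog_arm([
  [0,0,0.0001],
  [0,0,0],
  [0,0,0],
  [0,0,0],
  [0,0,0],
  [0,0,0],
], twist=[0,0,0,0,0,0])

```text
time: 5.75
tool_pos: [582.4, 245.3, 122.0]
tcp_rot: [3.141, 0.001, 2.783]
contact_force: [-1.2, -0.8, 7.0]
grip_width: 0.5
finger_force: 2.9
```

>>> jog_arm([
  [0,0,-0.002],
  [0,0,-0.01],
  [0,0,-0.03],
  [0,0,-0.04],
  [0,0,-0.02],
  [0,0,0],
], twist=[0,0,0,0,0,0])

```text
time: 6.5
tool_pos: [583.0, 245.4, 225.3]
tcp_rot: [3.139, 0.003, 2.783]
contact_force: [-0.5, 0.6, -0.4]
grip_width: 0.5
finger_force: 0.0
```

>>> jog_arm([
  [-0.005,-0.025,0],
  [-0.01,-0.052,0],
  [-0.01,-0.052,0],
  [-0.01,-0.052,0],
  [-0.01,-0.052,0],
  [-0.01,-0.052,0],
  [-0.01,-0.052,0],
  [-0.01,-0.052,0],
  [-0.01,-0.052,0],
  [-0.01,-0.052,0],
], twist=[0,0,0,0,0,0,0,0,0,0])

```text
time: 7.75
tool_pos: [497.0, -251.1, 221.9]
tcp_rot: [3.141, -0.002, 2.783]
contact_force: [0.3, 1.0, 0.2]
grip_width: 0.6
finger_force: 0.0
```

>>> jog_arm([
  [-0.01,-0.045,0.02],
  [-0.006,-0.03,0.02],
  [0,-0.006,0.01],
  [0,0,0],
  [0,0,0],
], twist=[0,0,0,0,0])

```text
time: 8.38
tool_pos: [485.1, -330.2, 173.8]
tcp_rot: [3.141, 0.001, 2.784]
contact_force: [0.3, -0.2, 0.5]
grip_width: 0.5
finger_force: 0.0
```

Run:
```python
from h import *
im=bot.capture('wrist');cv2.imwrite('pics/w2.png',im)
p=bot.camera_params('wrist')
o=bot.get_obs();print(o['tool_pos'],o['tcp_rot'],o['joint_positions'])
import pickle;pickle.dump(p,open('p2.pkl','wb'))
for l in('count_key_top','reset_key_top'):
  for d in bot.find_in('wrist',l):
    b=d['bbox'];print(l,np.round(b),round(d['confidence'],2),ray('wrist',b[:2],52,p).round(1))
```

```text
[ 485.23476635 -330.24192766  174.0211636 ] [-3.14144016e+00  1.21062333e-03  2.78430814e+00] [-7.28270945e-01  4.97981694e-01  1.42773637e+00  3.16640876e-04
  1.21469105e+00 -1.94189288e+00]
count_key_top [283. 204.  43.  44.] 0.85 [ 483.5 -330.3   52. ]
reset_key_top [183. 228.  17.  18.] 0.74 [ 473.6 -413.6   52. ]
reset_key_top [287. 208.  45.  41.] 0.56 [ 487.6 -328.4   52. ]
```

View pics/w2.png

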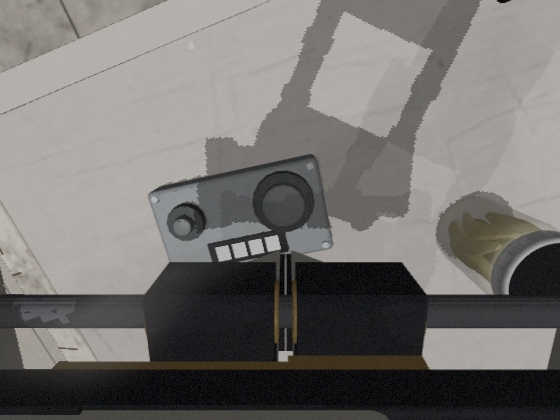

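The wrist view shows the large key at (283,202), the small key at (185,222) and a jar at the right edge, clear of the descent. The tool is over the large key, so I go down.

>>> jog_arm([
  [0,0,0.015],
  [0,0,0.03],
  [0,0,0.03],
  [0,0,0.02],
  [0,0,0.012],
  [0,0,0.005],
  [0,0,0],
  [0,0,0],
], twist=[0,0,0,0,0,0,0,0])

```text
time: 9.52
tool_pos: [484.9, -331.5, 62.0]
tcp_rot: [-3.141, 0.001, 2.783]
contact_force: [-0.6, 1.1, 1.0]
grip_width: 0.0
finger_force: 0.0
```

>>> jog_arm([
  [0,0,0.003],
  [0,0,0.003],
  [0,0,0.002],
  [0,0,0.002],
  [0,0,0.001],
  [0,0,0.001],
  [0,0,0.001],
  [0,0,0],
], twist=[0,0,0,0,0,0,0,0])

```text
time: 10.52
tool_pos: [484.5, -331.2, 48.2]
tcp_rot: [3.141, -0.0, 2.783]
contact_force: [-0.8, -0.2, 2.7]
grip_width: 0.6
finger_force: 1.4
```

>>> jog_arm([
  [0,0,0.001],
  [0,0,0.001],
  [0,0,0.0005],
  [0,0,0.0005],
  [0,0,0],
], twist=[0,0,0,0,0])

```text
time: 11.15
tool_pos: [484.6, -331.2, 46.1]
tcp_rot: [-3.141, 0.0, 2.783]
contact_force: [-3.6, 1.9, 10.6]
grip_width: 0.6
finger_force: 5.3
```

The key is bottomed: 46 mm height and a force above the spring's 4 N. Now I hold briefly and release.

>>> jog_arm([
  [0,0,0],
  [0,0,0],
  [0,0,-0.003],
  [0,0,-0.005],
  [0,0,-0.01],
  [0,0,-0.03],
  [0,0,-0.05],
  [0,0,-0.03],
  [0,0,0],
  [0,0,0],
], twist=[0,0,0,0,0,0,0,0,0,0])

```text
time: 12.4
tool_pos: [484.1, -330.9, 172.4]
tcp_rot: [3.141, -0.001, 2.783]
contact_force: [0.4, 0.4, -0.3]
grip_width: 0.6
finger_force: 0.0
```

Run:
```python
from h import *
a=cv2.imread('pics/top0.png');b=bot.capture('top')
cv2.imwrite('pics/t2.png',cv2.resize(b[130:280,90:430],None,fx=2.35,fy=2.35,interpolation=cv2.INTER_CUBIC))
o=bot.get_obs();print(o['tool_pos'],o['contact_force'],o['time'])
```

```text
[ 483.96902457 -330.7231363   171.91092846] [-0.49538732  0.34432478 -0.35235031] 12.45
```

View pics/t2.png

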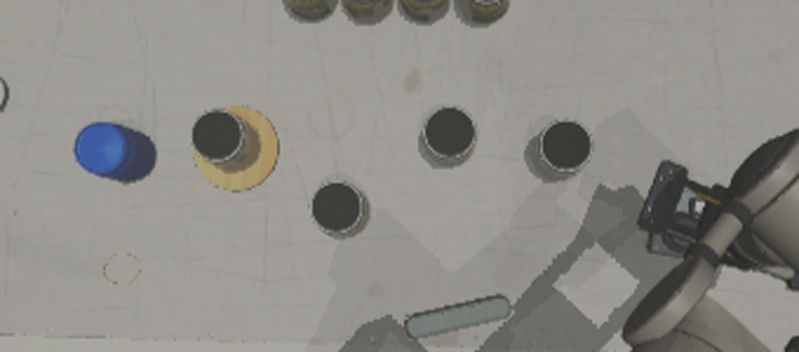

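The picture shows all jars where they were (sample jar at crop (218,136), others unchanged). The arm is clear above the counter.

```bash
python3 -c "
from plant import bot
print(bot.close_job())"
```

```text
the job is handed in; nothing more can be done
None
```

I pressed the sample jar's lid at about 7 N for over half a second, then pressed the counter's large key fully down and released it; the last picture showed no jar moved and the arm clear, and the job was handed in at about 12.5 s.

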